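# Lock a sample tube in the sloping cradle with its T-key

## Robot

A 6-joint arm with a two-finger parallel gripper is mounted at the origin on a cart in front of the work surface, level with it; the furniture and walls round the work are solid. World frame = base frame: x ahead of the robot, y to its left, z up, the work surface at z = 0. Lengths are in m, angles in rad, forces in N, time in s.
With the tool pointing down it reaches from about 0.3 to 0.875 m from the base axis. Payload 6.4 kg.
Tool frame: the origin (TCP) lies at the very end of the fingers, on their centre line; the grasp point (between the pads) lies hold_point_z behind it (hold_point_z is the distance from the TCP to the grasp point, in m); z points along the fingers, y is the line along which they close (so a half turn about z gives the same grasp; the last joint's range is limited). The gripper opens to 85 mm and grips with 20 to 120 N. Pads are 22 mm wide; open, the fingers measure 114 mm over their backs; the gripper's body (76 mm by 85 mm) begins 54 mm behind the grasp point. The pads swing forward as they close: fully open they stand 13 mm farther back than shut.
Start: joints at [1.006, 0.181, 1.607, -0, 1.354, -0.206], TCP at [0.202, 0.538, 0.231] pointing down, gripper open.
Joint ranges: [-2.99, 2.99], [-0.89, 2.07], [0.3, 2.58], [-1.14, 4.28], [0, 2.63], [-3.12, 3.12]. Speed limits (rad/s): [2.57, 2.57, 3.01, 3.14, 3.14, 3.14].

## Interface

Orientations are given as a 3x3 rotation matrix whose columns are the frame's x, y, z axes.
In Python, from bench import observe, capture, close_job, hold_point_z gives the robot as it stands. The module is installed in compiled form; this text tells all that it offers.
- The arm moves only by the tool play_rows, never from a script. Its argument "moves" is a list of rows, each a list of 7 numbers: the shift along the tool's x, y, z in cm, then the turn, a rotation vector about the tool's x, y, z in degrees, then the finger opening in cm, from 0 to 8.54. A call has exactly 8 rows; each row is the pose to reach, as a shift and turn from the pose commanded when the call began, along the tool's axes at that moment; what a row does not reach only later rows make up. A row lasts 1/12 s, in which the tool goes at most 41.7 mm and 7.16 degrees, less where a joint would pass 70% of its speed; a pose out of reach is approached as far as the arm can. A call with a gripper value outside its range is refused whole. The fingers move at their own pace and stop on an object; "squeeze" is the grip in N (left out, the last holds). Time passes only in rows, so rows that repeat a pose let the fingers close, or fill a call up. It gives the time, the measured TCP pose, the force and the opening at its end, in the units of the state.
- observe(): the state, without advancing time (a new reading comes with each control period).
- capture(name): name is "scene" or "top"; returns a dict with "image" (480x640x3 uint8, red, green, blue), "range_z" (480x640 float32, m along the optical axis (not along the pixel's ray), 0 where there is no reading), "mtx" (3x3 intrinsics, pixels), "eye" and "rotation" of the camera in the world. Camera axes: x right, y down, z forward; pixel columns grow to the right and rows downward; lengths in m; the calibration is good to about 2 mm. A picture is of the moment at which its call begins.
- close_job(): hands the job in, once; it reports no verdict.
The state is a dict: "time_s": time; "joint_pos": joint angles; "joint_velocities": joint speeds; "joint_torque": joint torques, N m; "tool_pos": TCP position; "tcp_rot": TCP orientation; "force": force on the tool from outside, world axes, zero at the start; "moment": the same for the moment, N m; "width": opening from 0.0 (shut) to 1.0 (fully open).
Only numpy, scipy, OpenCV 4.12 (cv2) and the standard library are available. Lean on these libraries where they do the work, as an engineer would, in place of code of your own. Each camera call takes 0.05 s, during which the arm holds its last target. There are 200 camera calls.

## Task

First lay the sample tube lengthwise in the two saddles of the sloping cradle, with its lower end just above or against the foot ledge, and let go of it. Then take the T-key from its wooden block, pass its toggle squarely down through the slot in the sloping board until the collar sits flat on the board, turn it a quarter turn so that its cross handle lies over the tube and the toggle holds under the board, and leave it there.

Things in the scene. Friction and masses are not known exactly. Their poses are not given: they have to be found in the camera images.
- tube_center (a point): Plain light-grey round sample tube, 200 mm long, 41 mm in diameter, about 0.2 kg, both ends alike, lying on the worktop (it does not roll). The point is at its centre, 20.5 mm above the worktop; its y axis runs along the tube. Grasp across it near the middle.
- board: Fixed sloping board of the cradle, 230 x 156 x 8 mm, aluminium, 25 degrees from level, low (foot) end towards the robot. Origin: centre of its upper face, 88 mm above the worktop. Axes: x uphill, y across to the left, z square out of the upper face. On it: two saddles and a foot ledge on the right half, a slot on the left half. Below it is open space.
- seat (a point): Where the tube's centre belongs, 26.5 mm out from the board; axes as the board's, the tube lies along x. Two U saddles, 60 mm uphill and 60 mm downhill, each 16 mm long, 45 mm wide between cheeks, flared lips up to 30 mm, floor 6 mm thick (room for fingers between them). Foot ledge: 30 mm high, face 109.5 mm downhill of this point. A laid tube stays put by friction.
- slot (a point): Centre of the slot, at the board's upper face; axes as the board's. The slot goes through the board, 48 mm long along x, 16 mm wide along y. It is 52 mm to the +y side of the seat.
- key_stand: Fixed wooden block, 90 x 66 mm, 34 mm high, with a 48 x 16 mm slot in its top in which the key stands; origin at the centre of its underside. The key lifts straight up out of it, by 25 mm or more.
- key_grip (a point): T-key, 113 mm tall, about 0.17 kg. The point is on its axis, 100 mm above its foot, in the flat black grip: 42 mm wide (x), 12 mm thick (y), from 73 to 113 mm above the foot; pinch it across y. z points up the key. A cross handle 124 mm long along x, 12 mm thick, 11 mm high runs through the grip's lower edge. With the collar on the board this point is 77.5 mm out from the slot's centre.
- key_foot (a point): Underside of the key's toggle, on the key's axis (axes as key_grip). The toggle is a round bar 44 mm long along x, 12 mm thick, parallel to the cross handle; above it a shank 12 mm thick. Either way round and either way of turning is good.
- key_collar (a point): Centre of the underside of the key's steel collar (40 mm diameter, 8 mm thick), 22.5 mm above its foot. When it sits on the board the toggle has 2.5 mm of play under the board and the handle is about 3.5 mm above a seated tube. Friction keeps the key where it is left.
There are look-alikes about, which are no part of the job. Leave any purple look-alike of the part that bears key_grip alone.

How it is judged:
On the way:
1. the tube lies in both saddles and the gripper has left it, before the key goes into the slot (x of tube_center in the frame of seat between -0.014 and 0.03 m and y of tube_center in the frame of seat between -0.006 and 0.006 m and z of tube_center in the frame of seat between -0.004 and 0.005 m and angle between the y axis of tube_center and the x axis of seat, either way round below 0.1 rad and distance between the grasp point and tube_center above 0.06 m and distance between key_grip and slot above 0.12 m), for 0.2 s.
At the end, for the whole second after the job is handed in: Tube released in both saddles (6 mm sideways, -4/+5 mm height, 14 mm down to 30 mm uphill of seat, 6 deg); key released through the slot, collar on the board (grip 71-83 mm above slot, 22 mm along, 9 mm across, square within 8 deg), turned 69 deg or more from the slot (x of tube_center in the frame of seat between -0.014 and 0.03 m and y of tube_center in the frame of seat between -0.006 and 0.006 m and z of tube_center in the frame of seat between -0.004 and 0.005 m and angle between the y axis of tube_center and the x axis of seat, either way round below 0.1 rad and x of key_grip in the frame of slot between -0.022 and 0.022 m and y of key_grip in the frame of slot between -0.009 and 0.009 m and z of key_grip in the frame of slot between 0.071 and 0.083 m and angle between the z axis of key_grip and the z axis of slot, either way round below 0.14 rad and angle between the x axis of key_grip and the x axis of slot, either way round above 1.2 rad); the robot touches nothing.
It also fails if it takes over 58 s, if anything falls off the work surface, if the arm or the gripper's body presses on something with over 40 N, if the wrist force passes 120 N, or if a joint passes its speed limit or range.

## Working session

There is one attempt and no reset: what is moved stays moved. The work goes in short steps, Python scripts to look and compute and a tool call to move; the robot and the scene stay as the last step left them, time stands still between calls to the robot, and variables do not carry over. Pictures are saved under pics/ and viewed, on a budget of 10 in all, crops included, one or two more only if the job needs it, and the job is handed in when it is done.

Besides the shell and the picture viewer there is one more tool, called after ">>>" by a JSON object that holds its "fn" and its "kwargs". play_rows: Moves the arm, as the interface text tells. Its arguments: {"type":"object","properties":{"moves":{"type":"array","items":{"type":"array","items":{"type":"number"}}},"squeeze":{"type":"number"}},"required":["moves"]}

```bash
mkdir -p pics; cat > h.py <<'E'
import numpy as np, cv2
from bench import observe, capture, close_job, hold_point_z
def cloud(c):
    v,u=np.mgrid[0:480,0:640]; z=c["range_z"]; K=c["mtx"]
    p=np.stack([(u-K[0,2])/K[0,0]*z,(v-K[1,2])/K[1,1]*z,z],-1)
    w=p@np.array(c["rotation"]).T+np.array(c["eye"]); w[z==0]=np.nan
    return w
def save(n,im): cv2.imwrite("pics/"+n,cv2.cvtColor(np.ascontiguousarray(im),cv2.COLOR_RGB2BGR))
E
python3 - <<'E'
from h import *
print(hold_point_z); s=observe(); print({k:np.round(v,3).tolist() for k,v in s.items()})
for n in("scene","top"):
    c=capture(n); save(n+"0.png",c["image"]); np.savez(n+"0.npz",w=cloud(c),**c); print(n,c["mtx"],c["eye"],c["rotation"])
E
```

```text
0.0187
{'time_s': 0.0, 'joint_pos': [1.006, 0.182, 1.608, -0.0, 1.354, -0.206], 'joint_velocities': [0.0, -0.001, -0.001, 0.001, -0.001, -0.001], 'joint_torque': [-0.002, -44.489, -35.133, -0.0, 0.009, 0.0], 'tool_pos': [0.202, 0.538, 0.23], 'tcp_rot': [[-0.936, 0.351, -0.001], [0.351, 0.936, -0.001], [0.0, -0.002, -1.0]], 'force': [-0.407, 0.979, -0.044], 'moment': [0.033, -0.031, 0.06], 'width': 0.998}
scene [[496.01308291   0.         318.03656861]
 [  0.         496.01308291 239.04308693]
 [  0.           0.           1.        ]] [ 0.19491666 -0.65261804  0.80623186] [[ 0.88010588 -0.33270137  0.33870847]
 [-0.47476749 -0.6121001   0.63239964]
 [-0.00307674 -0.71738641 -0.69666869]]
top [[501.99396233   0.         311.9971395 ]
 [  0.         501.99396233 225.33381238]
 [  0.           0.           1.        ]] [ 0.46837371 -0.01583716  1.06058606] [[-2.14513679e-02 -9.95817840e-01  8.88069139e-02]
 [-9.99769487e-01  2.12864713e-02 -2.80355727e-03]
 [ 9.01446524e-04 -8.88465829e-02 -9.96044915e-01]]
```

View pics/scene0.png

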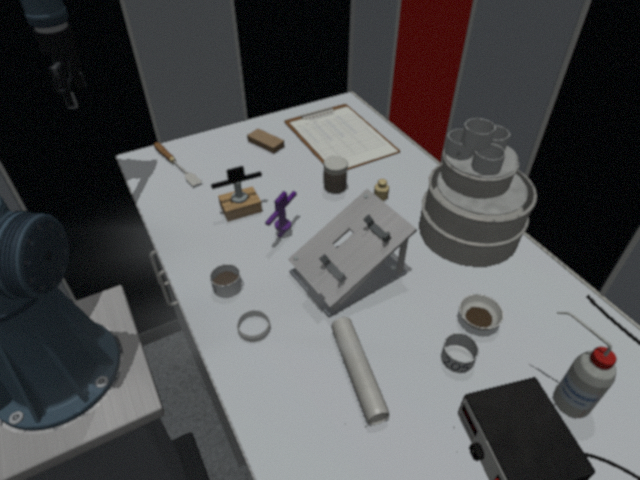

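View pics/top0.png

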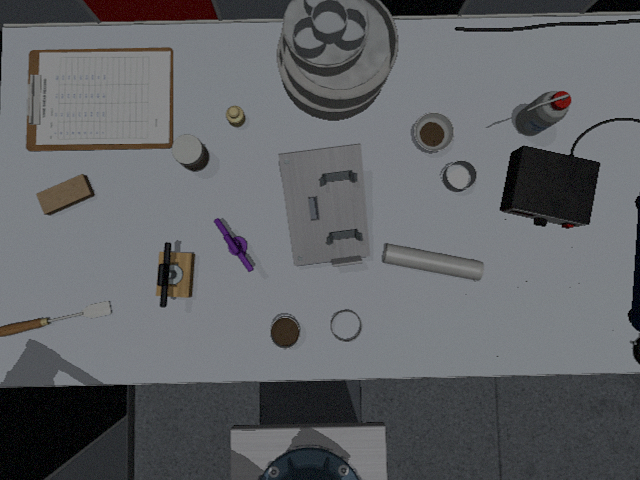

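The top view shows the tube at (433,262), the board at (327,205) with its slot at (313,208), and the black-gripped key in its wooden block at (172,275). The purple thing at (235,245) is the look-alike. Next I measure these.

```bash
python3 - <<'E'
from h import *
S=np.load("scene0.npz");T=np.load("top0.npz")
w=T["w"]; print("table z", np.nanmedian(w[300:330,380:460,2]), np.nanmedian(S["w"][330:400,240:300,2]))
# tube
for nm,D,(r0,r1,c0,c1) in(("top",T,(235,290,370,495)),("scene",S,(305,430,320,400))):
    p=D["w"][r0:r1,c0:c1].reshape(-1,3); p=p[(p[:,2]>.012)&(p[:,2]<.06)]
    rect=cv2.minAreaRect((p[p[:,2]>.02][:,:2]*1000).astype(np.float32)); print("tube",nm,rect,np.percentile(p[:,2],98),len(p))
# board plane
for nm,D,(r0,r1,c0,c1) in(("top",T,(140,275,272,375)),("scene",S,(185,315,280,420))):
    p=D["w"][r0:r1,c0:c1].reshape(-1,3); p=p[p[:,2]>.025]; p=p[~np.isnan(p[:,0])]
    q=p
    m=np.ones(len(p),bool)
    for i in range(15):
        A=np.c_[p[m][:,:2],np.ones(m.sum())]; k=np.linalg.lstsq(A,p[m][:,2],rcond=None)[0]
        r=p[:,2]-np.c_[p[:,:2],np.ones(len(p))]@k; m=(r<.004+.01*(i<4))&(r>-.006)
    n=np.array([-k[0],-k[1],1]);n/=np.linalg.norm(n)
    x=-n*n[2];x[2]+=1; x/=np.linalg.norm(x); y=np.cross(n,x); R=np.c_[x,y,n]
    q=p[m]@R[:,:2]; rect=cv2.minAreaRect((q*1000).astype(np.float32))
    c=R@np.r_[np.array(rect[0])/1000,np.median(p[m]@n)]
    print("board",nm,k,"tilt",np.degrees(np.arccos(n[2])),"yaw",np.degrees(np.arctan2(x[1],x[0])),rect[1:],"centre",c,m.sum(), r[m].std())
# key black & block
for nm,D,(r0,r1,c0,c1) in(("top",T,(230,315,145,205)),("scene",S,(155,225,200,270))):
    p=D["w"][r0:r1,c0:c1].reshape(-1,3); im=D["image"][r0:r1,c0:c1].reshape(-1,3).astype(int)
    print(np.histogram(p[:,2],bins=np.arange(0,.16,.008)))
    b=p[(im.max(1)<60)&(p[:,2]>.08)]; print("key",nm,len(b),cv2.minAreaRect((b[:,:2]*1000).astype(np.float32)),np.nanmax(p[:,2]))
    t=p[p[:,2]>.115]; print(" griptop",cv2.minAreaRect((t[:,:2]*1000).astype(np.float32)) if len(t)>3 else None)
    t=p[(p[:,2]>.027)&(p[:,2]<.038)]; print(" block",cv2.minAreaRect((t[:,:2]*1000).astype(np.float32)))
a=cv2.resize(T["image"][225:320,140:260],None,fx=5,fy=5,interpolation=cv2.INTER_CUBIC); save("keycrop.png",a)
E
```

```text
table z -3.169990481133311e-05 -8.457997879141033e-05
tube top ((480.3534851074219, -264.940673828125), (200.7819061279297, 41.05520248413086), 78.01765441894531) 0.04360226639531954 1941
tube scene ((487.7132568359375, -243.5325469970703), (244.43807983398438, 40.87556838989258), 77.93144226074219) 0.042763518561597165 2394
board top [ 0.46225534  0.05123478 -0.18267822] tilt 24.94247993210555 yaw 6.324651524436911 ((156.24761962890625, 231.8008575439453), 89.8717269897461) centre [ 0.59048971 -0.04522898  0.08797982] 8022 0.0017988415110701365
board scene [ 0.46424392  0.04943031 -0.18550794] tilt 25.02636750531483 yaw 6.077662002209358 ((230.34616088867188, 299.5867919921875), 0.17162317037582397) centre [0.58627409 0.02326816 0.08788903] 6472 0.0017451424979157875
(array([1758,   49,   51,  142,  713,  152,    7,   14,   10,    8,   25,
        221,  117,   30,   24,  137,    1,    0,    0]), array([0.   , 0.008, 0.016, 0.024, 0.032, 0.04 , 0.048, 0.056, 0.064,
       0.072, 0.08 , 0.088, 0.096, 0.104, 0.112, 0.12 , 0.128, 0.136,
       0.144, 0.152]))
key top 488 ((466.482666015
[... 266 characters left out ...]
.18199157714844, 89.95252990722656), 85.38075256347656)
(array([1251,  109,  112,  188,  436,   84,   20,   19,   20,   24,   77,
        199,   67,   51,   53,   63,    0,    0,    0]), array([0.   , 0.008, 0.016, 0.024, 0.032, 0.04 , 0.048, 0.056, 0.064,
       0.072, 0.08 , 0.088, 0.096, 0.104, 0.112, 0.12 , 0.128, 0.136,
       0.144, 0.152]))
key scene 336 ((467.7410583496094, 262.59478759765625), (12.979096412658691, 117.67414093017578), 86.59906005859375) 0.12751206448573016
 griptop ((469.0498046875, 263.847412109375), (15.120823860168457, 42.046783447265625), 84.1912612915039)
 block ((469.43023681640625, 264.0745849609375), (74.34976196289062, 91.45585632324219), 87.51020812988281)
```

View pics/keycrop.png

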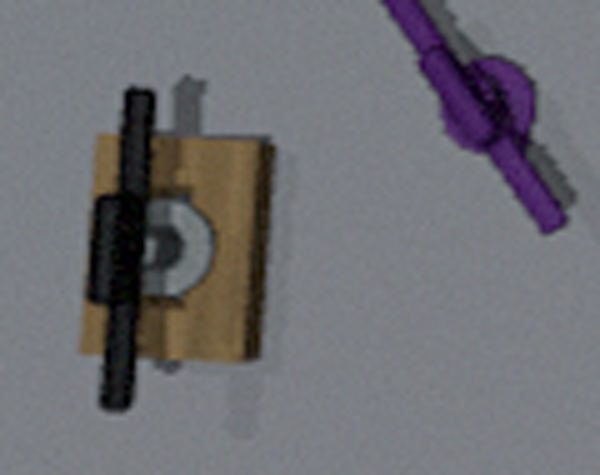

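The crop confirms it: the black-gripped key at crop (125,250), standing in the wooden block, is the one meant. The only rival is purple, at crop (490,105). Next I need the seat and slot in the board frame.

```bash
cat >> h.py <<'E'
from scipy.spatial.transform import Rotation as Ro
def RB(yaw,t=25):
    return Ro.from_euler('zy',[yaw,-t],degrees=True).as_matrix()
def tool(R,ydir):  # tool rot with z=-n, y = ydir*R[:,1]
    z=-R[:,2]; y=ydir*R[:,1]; return np.c_[np.cross(y,z),y,z]
def down(yaw):
    a=np.radians(yaw); y=np.array([np.cos(a),np.sin(a),0]); z=np.array([0,0,-1.]); return np.c_[np.cross(y,z),y,z]
def go(p,R,s=None):
    s=s or observe(); R0=np.array(s["tcp_rot"]); d=R0.T@(np.array(p)-s["tool_pos"])*100
    r=Ro.from_matrix(R0.T@R).as_rotvec(degrees=True)
    print("move",np.round(d,2).tolist(),np.round(r,2).tolist())
E
python3 - <<'E'
from h import *
R=RB(6.3);c=np.array([.5905,-.0452,.088])
for nm in("scene","top"):
    D=np.load(nm+"0.npz"); b=(D["w"]-c)@R; x,y,z=b[...,0],b[...,1],b[...,2]
    inb=(abs(x)<.125)&(abs(y)<.085)&(abs(z)<.06)
    for lo,hi in((.012,.045),):
        m=inb&(z>lo)&(z<hi); n,l,st,ce=cv2.connectedComponentsWithStats(m.astype(np.uint8))
        for i in range(1,n):
            if st[i,4]>8:
                k=l==i; print(nm,"raised",st[i].tolist(),"x",np.percentile(x[k],[3,97]).round(4),"y",np.percentile(y[k],[3,97]).round(4),"z",np.percentile(z[k],[3,97]).round(4))
    # slot: ray onto board plane, dark or below-plane
    K=D["mtx"];v,u=np.mgrid[0:480,0:640]
    d=np.stack([(u-K[0,2])/K[0,0],(v-K[1,2])/K[1,1],np.ones(u.shape)],-1)@D["rotation"].T
    t=((c-D["eye"])@R[:,2])/(d@R[:,2]); q=(D["eye"]+d*t[...,None]-c)@R
    g=D["image"].mean(-1); on=(abs(q[...,0])<.12)&(abs(q[...,1])<.08); med=np.median(g[on]); print("grey",med)
    for m in ((on&(z<-.006)),(on&(abs(g-med)>18))):
        n,l,st,ce=cv2.connectedComponentsWithStats(m.astype(np.uint8))
        for i in range(1,n):
            if st[i,4]>30:
                k=l==i; print(nm,"hole/dark",st[i].tolist(),"x",np.percentile(q[k][:,0],[2,50,98]).round(4),"y",np.percentile(q[k][:,1],[2,50,98]).round(4), g[k].mean())
# board edges in top
print("tube/start moves")
go([.4804,-.2649,.12],down(-12))
E
```

```text
scene raised [364, 215, 10, 11, 67] x [0.0547 0.0695] y [-0.0094  0.0008] z [0.0142 0.0291]
scene raised [382, 232, 9, 8, 32] x [0.0543 0.0686] y [-0.0658 -0.0547] z [0.0131 0.0276]
scene raised [319, 254, 11, 11, 70] x [-0.065  -0.0502] y [-0.0077  0.0031] z [0.0129 0.0294]
scene raised [337, 273, 8, 8, 31] x [-0.0658 -0.0512] y [-0.0642 -0.0569] z [0.0128 0.0287]
scene raised [303, 275, 21, 22, 89] x [-0.1131 -0.1074] y [-0.0588 -0.002 ] z [0.0154 0.0296]
grey 133.33333333333334
scene hole/dark [375, 194, 42, 34, 75] x [0.1162 0.1185 0.1199] y [-0.0776 -0.0323  0.046 ] 149.68888888888887
scene hole/dark [334, 230, 20, 18, 115] x [-0.0202  0.0028  0.0251] y [0.0138 0.0201 0.0269] 148.10434782608698
scene hole/dark [285, 260, 47, 49, 232] x [-0.1198 -0.1163 -0.1119] y [-0.0775 -0.0004  0.077 ] 96.45402298850576
scene hole/dark [386, 203, 31, 25, 62] x [0.1162 0.1183 0.1199] y [-0.0777 -0.0417  0.0101] 157.9032258064516
scene hole/dark [363, 214, 29, 34, 392] x [0.0466 0.0617 0.075 ] y [-0.0625 -0.0212  0.0238] 79.42431972789116
scene hole/dark [332, 228, 19, 17, 110] x [-0.0175  0.00
[... 1508 characters left out ...]
e/dark [276, 148, 36, 16, 82] x [0.1017 0.1178 0.1199] y [0.0147 0.0506 0.0797] 114.95528455284554
top hole/dark [319, 170, 39, 17, 375] x [0.0446 0.057  0.0675] y [-0.0652 -0.0316  0.0036] 57.936
top hole/dark [280, 177, 5, 31, 34] x [0.0119 0.0421 0.0697] y [0.0779 0.079  0.0799] 127.50980392156865
top hole/dark [308, 196, 12, 25, 194] x [-0.0231  0.0008  0.0241] y [0.0145 0.0225 0.0308] 69.94845360824742
top hole/dark [325, 228, 38, 17, 347] x [-0.0777 -0.0636 -0.0525] y [-0.0636 -0.0287  0.0061] 57.538904899135446
top hole/dark [330, 255, 32, 9, 144] x [-0.1198 -0.115  -0.1099] y [-0.0571 -0.0275  0.0027] 66.65740740740742
tube/start moves
move [-54.3, -65.37, 11.13] [-0.09, 0.05, 81.44]
```

Averaging the two views puts the seat at board (1,-30) mm and the slot at (1,22) mm. The key is near (.4675,.2645) and the tube near (.481,-.266). I'm moving to above the tube.

>>> {"fn": "play_rows", "kwargs": {"moves": [[-54.3,-65.4,8,0,0,81.4,8.5],[-54.3,-65.4,8,0,0,81.4,8.5],[-54.3,-65.4,8,0,0,81.4,8.5],[-54.3,-65.4,8,0,0,81.4,8.5],[-54.3,-65.4,8,0,0,81.4,8.5],[-54.3,-65.4,8,0,0,81.4,8.5],[-54.3,-65.4,8,0,0,81.4,8.5],[-54.3,-65.4,8,0,0,81.4,8.5]], "squeeze": 60}}

```text
time_s: 0.77
tool_pos: [0.3105, 0.2231, 0.1997]
tcp_rot: [[-0.205, 0.979, 0.0], [0.979, 0.205, -0.0], [-0.0, 0.0, -1.0]]
force: [2.1, -0.6, -0.3]
width: 0.996
```

```bash
python3 - <<'E'
from h import *
s=observe(); print(s["tool_pos"],s["time_s"],s["joint_velocities"])
go([.481,-.266,.12],down(-12))
E
```

```text
[0.31052998 0.22313984 0.199707  ] 0.7667 [-1.35114133 -0.39180563  0.39788448 -0.00336934 -0.02075195  0.15225121]
move [-51.37, 6.65, 7.97] [0.01, 0.0, 23.84]
```

>>> {"fn": "play_rows", "kwargs": {"moves": [[-51.4,6.6,5,0,0,23.8,8.5],[-51.4,6.6,5,0,0,23.8,8.5],[-51.4,6.6,5,0,0,23.8,8.5],[-51.4,6.6,5,0,0,23.8,8.5],[-51.4,6.6,5,0,0,23.8,8.5],[-51.4,6.6,5,0,0,23.8,8.5],[-51.4,6.6,5,0,0,23.8,8.5],[-51.4,6.6,5,0,0,23.8,8.5]]}}

```text
time_s: 1.43
tool_pos: [0.4213, -0.0901, 0.1677]
tcp_rot: [[0.203, 0.979, 0.0], [0.979, -0.203, 0.0], [0.0, 0.0, -1.0]]
force: [-0.2, 0.7, 0.5]
width: 0.997
```

```bash
python3 - <<'E'
from h import *
go([.481,-.266,.09],down(-12))
E
```

```text
move [-16.01, 9.41, 7.77] [0.01, -0.01, 0.3]
```

>>> {"fn": "play_rows", "kwargs": {"moves": [[-4,2.3,1.8,0,0,0.3,8.5],[-8,4.7,3.8,0,0,0.3,8.5],[-12,7,5.8,0,0,0.3,8.5],[-15,8.8,7,0,0,0.3,8.5],[-16,9.4,7.7,0,0,0.3,8.5],[-16,9.4,7.7,0,0,0.3,8.5],[-16,9.4,7.7,0,0,0.3,8.5],[-16,9.4,7.7,0,0,0.3,8.5]]}}

```text
time_s: 2.1
tool_pos: [0.4804, -0.2629, 0.0905]
tcp_rot: [[0.207, 0.978, -0.001], [0.978, -0.207, 0.001], [0.001, -0.002, -1.0]]
force: [-0.9, -0.7, -0.1]
width: 0.996
```

```bash
python3 - <<'E'
from h import *
go([.481,-.266,.003],down(-12))
E
```

```text
move [-0.3, 0.13, 8.75] [-0.09, -0.06, 0.03]
```

>>> {"fn": "play_rows", "kwargs": {"moves": [[-0.2,0.1,2,0,0,0,8.5],[-0.3,0.1,4,0,0,0,8.5],[-0.3,0.1,6,0,0,0,8.5],[-0.3,0.1,7.5,0,0,0,8.5],[-0.3,0.1,8.4,0,0,0,8.5],[-0.3,0.1,8.7,0,0,0,8.5],[-0.3,0.1,8.7,0,0,0,8.5],[-0.3,0.1,8.7,0,0,0,4]]}}

```text
time_s: 2.77
tool_pos: [0.4821, -0.2668, 0.0052]
tcp_rot: [[0.206, 0.978, 0.001], [0.978, -0.206, -0.001], [-0.001, 0.001, -1.0]]
force: [0.6, -0.9, 0.6]
width: 0.881
```

>>> {"fn": "play_rows", "kwargs": {"moves": [[0,0,0,0,0,0,3],[0,0,0,0,0,0,3],[0,0,0,0,0,0,3],[0,0,0,0,0,0,3],[0,0,0,0,0,0,3],[0,0,0,0,0,0,3],[0,0,0,0,0,0,3],[0,0,0,0,0,0,3]]}}

```text
time_s: 3.43
tool_pos: [0.4821, -0.2674, 0.0051]
tcp_rot: [[0.207, 0.978, 0.001], [0.978, -0.207, -0.001], [-0.001, 0.002, -1.0]]
force: [0.5, 0.2, 6.6]
width: 0.473
```

```bash
python3 - <<'E'
from h import *
go([.481,-.266,.20],down(-12))
E
```

```text
move [0.09, -0.11, -19.49] [0.09, 0.05, 0.05]
```

Gripped: the opening is 40 mm. Now the lift and transfer.

>>> {"fn": "play_rows", "kwargs": {"moves": [[0,0,-1,0,0,0,3],[0,0,-4,0,0,0,3],[0,0,-8,0,0,0,3],[0,0,-12,0,0,0,3],[0,0,-16,0,0,0,3],[0,0,-19,0,0,0,3],[0,0,-20.5,0,0,0,3],[0,0,-20.5,0,0,0,3]]}}

```text
time_s: 4.1
tool_pos: [0.4833, -0.2683, 0.2143]
tcp_rot: [[0.207, 0.978, 0.006], [0.978, -0.207, -0.006], [-0.004, 0.007, -1.0]]
force: [-0.1, -1.1, -1.5]
width: 0.47
```

```bash
cat >> h.py <<'E'
R=RB(6.3); C=np.array([.5905,-.0452,.088])
def B(x,y,z): return C+R@np.array([x,y,z])
E
python3 - <<'E'
from h import *
print(B(.006,-.03,.0265),observe()["width"])
go(B(.006,-.03,.0265-.0154+.09),tool(R,-1))
E
```

```text
[ 0.58768922 -0.07436042  0.11592882] 0.470366922622718
move [20.5, 3.09, 3.01] [-17.41, 19.72, 70.65]
```

>>> {"fn": "play_rows", "kwargs": {"moves": [[2,0.5,-1,-1.7,2,7,3],[4,1,-2,-3.4,4,14,3],[6,1.5,-3,-5.1,6,21,3],[8,2,-3,-6.8,8,28,3],[10,2.3,-3,-8.5,10,35,3],[13,2.6,-3,-10.2,12,42,3],[16,2.9,-3,-12,14,49,3],[18,3,-3,-13.8,15.5,56,3]]}}

```text
time_s: 4.77
tool_pos: [0.5471, -0.0947, 0.2368]
tcp_rot: [[0.864, 0.385, 0.324], [0.388, -0.92, 0.057], [0.32, 0.077, -0.944]]
force: [-0.1, -0.2, -1.4]
width: 0.469
```

```bash
python3 - <<'E'
from h import *
print(observe()["width"])
go(B(.006,-.03,.0265-.0154+.08),tool(R,-1))
E
```

```text
0.46881495016859004
move [-0.06, -1.84, 6.43] [-4.68, 5.08, 16.41]
```

>>> {"fn": "play_rows", "kwargs": {"moves": [[0,-0.5,0.5,-1.5,1.7,5.5,3],[0,-1.0,1.5,-3.1,3.4,11,3],[0,-1.5,3,-4.2,4.6,15,3],[0,-1.8,4.5,-4.7,5.1,16.4,3],[0,-1.8,5.6,-4.7,5.1,16.4,3],[0,-1.8,6.2,-4.7,5.1,16.4,3],[0,-1.8,6.4,-4.7,5.1,16.4,3],[0,-1.8,6.4,-4.7,5.1,16.4,3]]}}

```text
time_s: 5.43
tool_pos: [0.5612, -0.0767, 0.1759]
tcp_rot: [[0.9, 0.105, 0.422], [0.117, -0.993, -0.001], [0.419, 0.05, -0.906]]
force: [0.8, -0.1, -1.8]
width: 0.474
```

```bash
python3 - <<'E'
from h import *
s=observe()
print(s["width"],s["joint_pos"],np.sign(1))
t=(s["tool_pos"]-C)@R; print("tcp in board mm",t*1000)
go(B(.006,-.03,.0265-.0154+.05),tool(R,-1))
for n in("scene","top"):
    c=capture(n); np.savez(n+"1.npz",w=cloud(c),**c)
    b=(cloud(c)-C)@R*1000; x,y,z=b[...,0],b[...,1],b[...,2]
    if n=="scene": save("s1.png",cv2.resize(c["image"][130:330,230:470],None,fx=3,fy=3))
    m=(abs(y+30)<45)&(z>60)&(z<125)&(abs(x)<120)&(abs(x-6)>45)
    for a,bb in((-110,-45),(50,115)):
        k=m&(x>a)&(x<bb); print(n,k.sum(),"x",np.percentile(x[k],[1,99]),"y",np.percentile(y[k],[3,97]),"ztop",np.percentile(z[k],98), "y of crest",np.median(y[k&(z>np.percentile(z[k],85))]))
E
```

```text
0.4744039107092267 [-0.45279937 -0.04338504  2.0304937   0.26616317  0.77538002  0.84623488] 1
tcp in board mm [  7.02207153 -32.48208325  92.02998353]
move [-0.1, -0.25, 3.09] [0.04, 0.02, 0.4]
scene 382 x [-89.58677515 -45.66731621] y [-54.55598154 -20.2688436 ] ztop 124.81497054483862 y of crest -40.19735735753926
scene 459 x [ 51.64748503 109.84740479] y [-53.74459123 -20.50917282] ztop 124.88976597325913 y of crest -41.388836555309815Traceback (most recent call last):
  File "<stdin>", line 12, in <module>
    return _quantile_unchecked(
        a, q, axis, out, overwrite_input, method, keepdims, weights)
    return _ureduce(a,
                    func=_quantile_ureduce_func,
    ...<5 lines>...
                    overwrite_input=overwrite_input,
                    method=method)
    r = func(a, **kwargs)
    result = _quantile(arr,
                       quantiles=q,
    ...<2 lines>...
                       out=out,
                       weights=wgt)
    slices_having_nans = np.isnan(arr[-1, ...])
                                  ~~~^^^^^^^^^
IndexError: index -1 is out of bounds for axis 0 with size 0
```

View pics/s1.png

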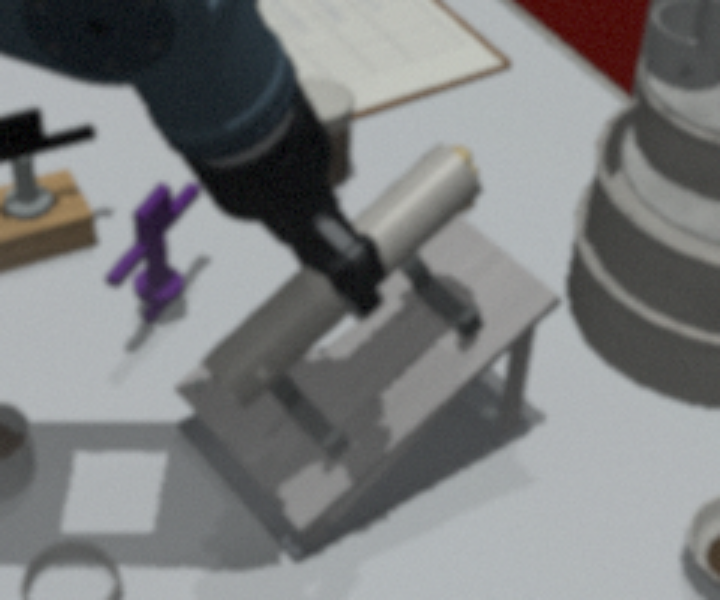

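The picture shows the tube parallel to the cradle and above the saddles, which are at crop (440,290) and (310,410). Both views agree it needs to go about 2.3 mm left. I correct that while going down.

>>> {"fn": "play_rows", "kwargs": {"moves": [[-0.1,-0.25,0.8,0,0,0.4,3],[-0.1,-0.25,1.8,0,0,0.4,3],[-0.1,-0.25,3,0,0,0.4,3],[-0.1,-0.25,4.2,0,0,0.4,3],[-0.1,-0.25,5.2,0,0,0.4,3],[-0.1,-0.25,5.8,0,0,0.4,3],[-0.1,-0.25,6,0,0,0.4,3],[-0.1,-0.25,6,0,0,0.4,3]]}}

```text
time_s: 6.2
tool_pos: [0.5859, -0.0744, 0.1214]
tcp_rot: [[0.901, 0.099, 0.423], [0.11, -0.994, -0.001], [0.421, 0.047, -0.906]]
force: [-0.8, 0.0, -1.5]
width: 0.47
```

```bash
python3 - <<'E'
from h import *
s=observe()
t=(s["tool_pos"]-C)@R; print("tcp in board mm",t*1000, s["force"])
go(B(.006,-.0302,.0265-.0154),tool(R,-1))
E
```

```text
tcp in board mm [  6.66169624 -30.14720691  32.22542986] [-0.78205795  0.04989673 -1.5186578 ]
move [-0.07, 0.0, 2.11] [0.06, -0.03, 0.01]
```

>>> {"fn": "play_rows", "kwargs": {"moves": [[0,0,0.3,0,0,0,3],[0,0,0.6,0,0,0,3],[0,0,0.9,0,0,0,3],[0,0,1.2,0,0,0,3],[0,0,1.5,0,0,0,3],[0,0,1.7,0,0,0,3],[0,0,1.8,0,0,0,3],[0,0,1.8,0,0,0,3]]}}

```text
time_s: 6.87
tool_pos: [0.5936, -0.0745, 0.1056]
tcp_rot: [[0.9, 0.099, 0.424], [0.11, -0.994, -0.001], [0.421, 0.048, -0.906]]
force: [-1.0, 1.4, -2.1]
width: 0.473
```

```bash
python3 - <<'E'
from h import *
s=observe()
t=(s["tool_pos"]-C)@R; print("tcp in board mm",t*1000, s["force"]@R)
E
```

```text
tcp in board mm [  6.95918837 -30.25814189  14.62042522] [-1.62538781  1.58314757 -1.45326086]
```

>>> {"fn": "play_rows", "kwargs": {"moves": [[0,0,0.1,0,0,0,3],[0,0,0.2,0,0,0,3],[0,0,0.3,0,0,0,3],[0,0,0.4,0,0,0,3],[0,0,0.4,0,0,0,3],[0,0,0.4,0,0,0,3],[0,0,0.4,0,0,0,3],[0,0,0.4,0,0,0,3]]}}

```text
time_s: 7.53
tool_pos: [0.5953, -0.0744, 0.1022]
tcp_rot: [[0.9, 0.099, 0.424], [0.11, -0.994, -0.001], [0.421, 0.048, -0.906]]
force: [0.7, 2.8, -2.2]
width: 0.474
```

```bash
python3 - <<'E'
from h import *
s=observe()
t=(s["tool_pos"]-C)@R; print("tcp in board mm",t*1000, s["force"]@R)
E
```

```text
tcp in board mm [  7.10497604 -30.20467033  10.8472753 ] [ 0.05056189  2.81039904 -2.32732719]
```

>>> {"fn": "play_rows", "kwargs": {"moves": [[0,0,0.1,0,0,0,3],[0,0,0.2,0,0,0,3],[0,0,0.2,0,0,0,3],[0,0,0.2,0,0,0,3],[0,0,0.2,0,0,0,3],[0,0,0.2,0,0,0,3],[0,0,0.2,0,0,0,3],[0,0,0.2,0,0,0,3]]}}

```text
time_s: 8.2
tool_pos: [0.5958, -0.0745, 0.1013]
tcp_rot: [[0.9, 0.099, 0.424], [0.11, -0.994, -0.001], [0.421, 0.048, -0.906]]
force: [-13.3, 3.6, 13.6]
width: 0.469
```

```bash
python3 - <<'E'
from h import *
s=observe()
t=(s["tool_pos"]-C)@R; print("tcp in board mm",t*1000, s["force"]@R)
E
```

```text
tcp in board mm [  7.2075837  -30.24727221   9.83141693] [-5.85378966  4.28808254 17.95813444]
```

It is on the saddle floor with an 18 N push. I open and retreat.

>>> {"fn": "play_rows", "kwargs": {"moves": [[0,0,0,0,0,0,5],[0,0,0,0,0,0,6.5],[0,0,0,0,0,0,6.5],[0,0,0,0,0,0,6.5],[0,0,0,0,0,0,6.5],[0,0,-1,0,0,0,6.5],[0,0,-3,0,0,0,6.5],[0,0,-6,0,0,0,6.5]]}}

```text
time_s: 8.87
tool_pos: [0.5693, -0.0741, 0.1529]
tcp_rot: [[0.902, 0.099, 0.42], [0.109, -0.994, 0.0], [0.418, 0.046, -0.907]]
force: [-0.0, -0.5, 1.2]
width: 0.759
```

```bash
python3 - <<'E'
from h import *
K=[.4675,.2645]
go([K[0],K[1],.22],down(-94.5))
E
```

```text
move [-2.68, -34.36, -10.37] [0.38, -24.89, 10.61]
```

>>> {"fn": "play_rows", "kwargs": {"moves": [[0,0,-4,0,0,0,6.5],[-0.5,-3,-7,0,-5,2,6.5],[-1,-7,-9,0,-10,4,6.5],[-1.5,-11,-10,0,-16,7,6.5],[-2,-15,-10.3,0,-22,9,6.5],[-2.7,-19,-10.4,0.4,-24.9,10.6,6.5],[-2.7,-23,-10.4,0.4,-24.9,10.6,6.5],[-2.7,-27,-10.4,0.4,-24.9,10.6,6.5]]}}

```text
time_s: 9.53
tool_pos: [0.4756, 0.1929, 0.2245]
tcp_rot: [[0.997, -0.079, 0.004], [-0.079, -0.997, -0.002], [0.004, 0.001, -1.0]]
force: [-0.0, 0.4, 0.1]
width: 0.764
```

```bash
python3 - <<'E'
from h import *
go([.4675,.2645,.17],down(-94.5))
for n in("scene","top"):
    c=capture(n); b=(cloud(c)-C)@R*1000; x,y,z=b[...,0],b[...,1],b[...,2]
    m=(abs(y+30)<30)&(z>37)&(z<60)&(x<125)&(x>-112)
    print(n,m.sum())
    if m.sum()<20: continue
    r=cv2.minAreaRect(np.c_[x[m],y[m]].astype(np.float32)); print(r)
    for a,bb in((-110,-50),(-50,50),(50,115)):
        k=m&(x>a)&(x<bb); print("  x",np.percentile(x[k],[1,99]),"ztop",np.percentile(z[k],97),"crest y",np.median(y[k&(z>np.percentile(z[k],60))]))
    if n=="top": save("t2.png",cv2.resize(c["image"][130:290,255:395],None,fx=4,fy=4))
E
```

```text
move [-1.4, -7.08, 5.44] [0.07, -0.26, -0.01]
scene 1310
((9.058364868164062, -33.78532028198242), (199.41452026367188, 35.44296646118164), 0.03328147530555725)
  x [-89.56361517 -50.89628628] ztop 45.57119948989583 crest y -32.7044698766911
  x [-49.39867155  49.33697315] ztop 45.95158387802392 crest y -33.319699849994734
  x [ 51.19344228 108.46540263] ztop 45.88600445530324 crest y -32.78038518825501
top 1784
((6.194450378417969, -30.49025535583496), (35.90366744995117, 201.4591827392578), 89.69031524658203)
  x [-92.94789573 -50.30823968] ztop 47.54807393851555 crest y -29.92725748788532
  x [-48.92894666  49.29766244] ztop 47.852338426439346 crest y -30.386626167251727
  x [ 50.6531988  106.26820303] ztop 47.3999564849653 crest y -30.881911582473975
```

View pics/t2.png

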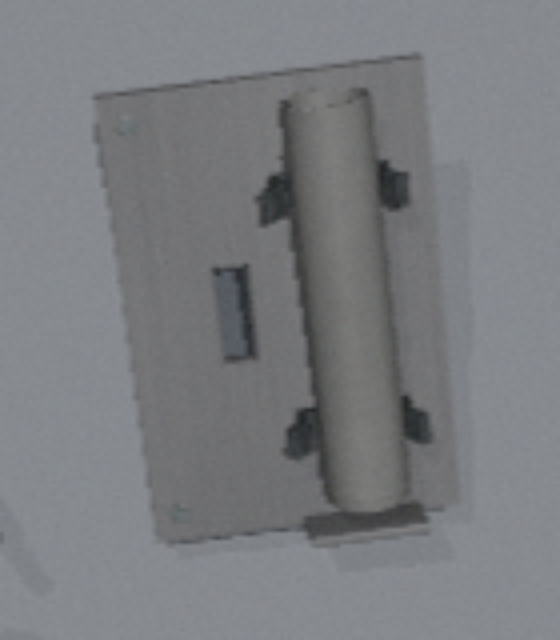

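The tube lies in both saddles, seen in the crop between the cheeks at (275,200)/(395,185) and (300,430)/(415,420), about 7 mm uphill of the seat. Next is the key.

>>> {"fn": "play_rows", "kwargs": {"moves": [[-0.5,-2,1,0,-0.2,0,6.5],[-1,-4.5,2.5,0,-0.2,0,6.5],[-1.4,-6.3,4,0,-0.2,0,6.5],[-1.4,-7.1,5,0,-0.2,0,6.5],[-1.4,-7.1,5.4,0,-0.2,0,6.5],[-1.4,-7.1,5.4,0,-0.2,0,6.5],[-1.4,-7.1,5.4,0,-0.2,0,6.5],[-1.4,-7.1,5.4,0,-0.2,0,6.5]]}}

```text
time_s: 10.3
tool_pos: [0.4684, 0.2618, 0.1714]
tcp_rot: [[0.997, -0.08, 0.002], [-0.08, -0.997, -0.001], [0.002, 0.001, -1.0]]
force: [0.8, 0.2, 0.2]
width: 0.762
```

```bash
python3 - <<'E'
from h import *
go([.467,.2647,.0945],down(-94.5))
E
```

```text
move [-0.18, -0.28, 7.69] [0.06, -0.13, -0.06]
```

>>> {"fn": "play_rows", "kwargs": {"moves": [[-0.1,-0.2,2,0,0,0,6.5],[-0.2,-0.3,4,0,0,0,6.5],[-0.2,-0.3,6,0,0,0,6.5],[-0.2,-0.3,7.3,0,0,0,6.5],[-0.2,-0.3,7.7,0,0,0,6.5],[-0.2,-0.3,7.7,0,0,0,5],[-0.2,-0.3,7.7,0,0,0,4],[-0.2,-0.3,7.7,0,0,0,3]]}}

```text
time_s: 10.97
tool_pos: [0.467, 0.2659, 0.095]
tcp_rot: [[0.997, -0.079, 0.003], [-0.079, -0.997, -0.001], [0.003, 0.0, -1.0]]
force: [0.1, 0.4, -0.1]
width: 0.358
```

>>> {"fn": "play_rows", "kwargs": {"moves": [[0,0,0,0,0,0,2.4],[0,0,0,0,0,0,2],[0,0,0,0,0,0,1.6],[0,0,0,0,0,0,1.3],[0,0,0,0,0,0,1],[0,0,0,0,0,0,0.6],[0,0,0,0,0,0,0.6],[0,0,0,0,0,0,0.6]], "squeeze": 50}}

```text
time_s: 11.63
tool_pos: [0.466, 0.2659, 0.0939]
tcp_rot: [[0.997, -0.078, 0.001], [-0.078, -0.997, -0.001], [0.001, 0.001, -1.0]]
force: [-1.9, -0.3, 5.1]
width: 0.133
```

```bash
python3 - <<'E'
from h import *
s=observe();print(s["force"],s["moment"],s["width"]*85.4)
E
```

```text
[-1.93996109 -0.2899375   5.05574268] [-0.05147525  0.18998018  0.01472492] 11.373142008253094
```

The key is gripped. I lift it straight up.

>>> {"fn": "play_rows", "kwargs": {"moves": [[0,0,0,0,0,0,0.6],[0,0,-1,0,0,0,0.6],[0,0,-3,0,0,0,0.6],[0,0,-6,0,0,0,0.6],[0,0,-9,0,0,0,0.6],[0,0,-12,0,0,0,0.6],[0,0,-14.5,0,0,0,0.6],[0,0,-15.5,0,0,0,0.6]], "squeeze": 90}}

```text
time_s: 12.3
tool_pos: [0.467, 0.2665, 0.2527]
tcp_rot: [[0.997, -0.078, 0.006], [-0.078, -0.997, 0.0], [0.006, -0.001, -1.0]]
force: [1.0, -0.3, -0.1]
width: 0.13
```

```bash
python3 - <<'E'
from h import *
s=observe();print(s["force"],s["width"]*85.4)
# key foot is 81.3mm beyond TCP -> collar at 58.8 beyond TCP
go(B(.001,.022,.0225+.0588+.05),tool(R,-1))
E
```

```text
[ 0.97708716 -0.29279274 -0.12515964] 11.061668391713118
move [8.89, 28.37, 4.66] [-0.41, 24.69, -10.62]
```

>>> {"fn": "play_rows", "kwargs": {"moves": [[1,3,-1,0,3,-1.3,0.6],[2,7,-1.5,0,6,-2.6,0.6],[3,11,-1.5,0,9,-4,0.6],[4,15,-1.5,-0.2,12,-5.3,0.6],[5,19,-1.5,-0.3,15,-6.6,0.6],[6,23,-1.5,-0.3,18,-8,0.6],[7.5,26.5,-1,-0.4,21,-9.3,0.6],[8.7,28.2,0,-0.4,24,-10.4,0.6]]}}

```text
time_s: 12.97
tool_pos: [0.5307, -0.0258, 0.2495]
tcp_rot: [[0.907, 0.094, 0.411], [0.106, -0.994, -0.006], [0.408, 0.049, -0.912]]
force: [-0.3, 0.8, -1.4]
width: 0.127
```

```bash
python3 - <<'E'
from h import *
s=observe();print(s["force"],s["width"]*85.4)
go(B(.001,.022,.0225+.0588+.045),tool(R,-1))
E
```

```text
[-0.26989817  0.80075467 -1.39831003] 10.876450493533449
move [-1.45, -0.44, 4.55] [0.26, 0.78, -0.22]
```

>>> {"fn": "play_rows", "kwargs": {"moves": [[-0.4,-0.1,0.8,0.1,0.3,-0.1,0.6],[-0.8,-0.2,1.8,0.2,0.6,-0.2,0.6],[-1.2,-0.4,2.9,0.2,0.8,-0.2,0.6],[-1.4,-0.4,3.8,0.2,0.8,-0.2,0.6],[-1.4,-0.4,4.3,0.2,0.8,-0.2,0.6],[-1.4,-0.4,4.5,0.2,0.8,-0.2,0.6],[-1.4,-0.4,4.5,0.2,0.8,-0.2,0.6],[-1.4,-0.4,4.5,0.2,0.8,-0.2,0.6]]}}

```text
time_s: 13.63
tool_pos: [0.5359, -0.0193, 0.2023]
tcp_rot: [[0.902, 0.101, 0.419], [0.11, -0.994, 0.003], [0.417, 0.044, -0.908]]
force: [-0.6, -0.4, -1.0]
width: 0.128
```

```bash
python3 - <<'E'
from h import *
s=observe(); t=(s["tool_pos"]-C)@R*1000; print("tcp board mm",t,s["joint_pos"])
print("tilt err",Ro.from_matrix(tool(R,-1).T@s["tcp_rot"]).as_rotvec(degrees=True))
for n in("scene","top"):
    c=capture(n); np.savez(n+"3.npz",w=cloud(c),**c)
    b=(cloud(c)-C)@R*1000; x,y,z=b[...,0],b[...,1],b[...,2]; f=lambda k:(k.sum(),np.percentile(x[k],[2,50,98]).round(1),np.percentile(y[k],[2,50,98]).round(1),np.percentile(z[k],[2,98]).round(1)) if k.sum()>3 else k.sum()
    w=(abs(x)<80)&(abs(y-22)<40)
    for nm,lo,hi in(("toggle",38,56),("shank",56,65),("collar",65,78),("shank2",80,114),("handle",114,128)): print(n,nm,f(w&(z>lo)&(z<hi)))
    im=c["image"]; save(n+"3.png",cv2.resize(im[150:310,270:430] if n=="scene" else im[130:290,255:415],None,fx=3.5,fy=3.5,interpolation=cv2.INTER_CUBIC))
E
```

```text
tcp board mm [  1.63775252  25.86502664 126.69093708] [-0.34716209 -0.1615572   2.07654341  0.19874409  0.82752109  1.00720804]
tilt err [ 0.18282277 -0.1809724  -0.03990646]
scene toggle (np.int64(59), array([-20.8,  -1.4,  69.9]), array([-17.9,  20.7,  25.8]), array([38.2, 55.5]))
scene shank 2
scene collar (np.int64(200), array([-14.5,   1.7,  22.4]), array([ 5.4, 17.6, 38.5]), array([66.5, 76.4]))
scene shank2 (np.int64(108), array([-4.5,  2.6, 12.5]), array([15.4, 18.6, 24. ]), array([ 80.5, 112.6]))
scene handle (np.int64(323), array([-54.9,   5.7,  63.8]), array([16.2, 20.8, 30.2]), array([116.5, 127.9]))
top toggle (np.int64(126), array([-36.6,  21.2,  77.2]), array([-17.9, -16.1,  20.8]), array([38.1, 49.6]))
top shank 0
top collar (np.int64(167), array([-9.3,  6.4, 19.3]), array([ 8.3, 19.4, 44.6]), array([71.2, 77.8]))
top shank2 (np.int64(17), array([-3.3,  7.4,  9.5]), array([17. , 18.9, 20.5]), array([ 80. , 111.7]))
top handle (np.int64(78), array([18.5, 42.4, 64.2]), array([20.1, 24.9, 31.9]), array([120.7, 128. ]))
```

View pics/scene3.png

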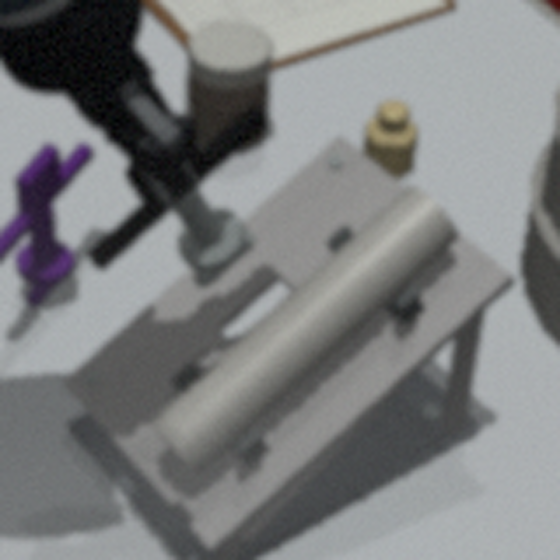

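The key hangs square above the slot: collar at crop (213,245), slot at (255,310). It sits about 3.5 mm too far left and 1.2 mm too far uphill. I correct this and lower it to just above the board.

>>> {"fn": "play_rows", "kwargs": {"moves": [[-0.05,0.2,0.5,0,0.2,0,0.6],[-0.12,0.35,1.2,0,0.2,0,0.6],[-0.12,0.35,2,0,0.2,0,0.6],[-0.12,0.35,2.8,0,0.2,0,0.6],[-0.12,0.35,3.4,0,0.2,0,0.6],[-0.12,0.35,3.7,0,0.2,0,0.6],[-0.12,0.35,3.8,0,0.2,0,0.6],[-0.12,0.35,3.8,0,0.2,0,0.6]]}}

```text
time_s: 14.4
tool_pos: [0.5506, -0.0229, 0.1666]
tcp_rot: [[0.901, 0.101, 0.422], [0.11, -0.994, 0.003], [0.419, 0.043, -0.907]]
force: [0.1, -0.6, -1.2]
width: 0.127
```

```bash
python3 - <<'E'
from h import *
s=observe(); t=(s["tool_pos"]-C)@R*1000; print("tcp board mm",t,s["force"]@R)
print("tilt err",Ro.from_matrix(tool(R,-1).T@s["tcp_rot"]).as_rotvec(degrees=True))
for n in("scene","top"):
    c=capture(n); np.savez(n+"4.npz",w=cloud(c),**c)
    b=(cloud(c)-C)@R*1000; x,y,z=b[...,0],b[...,1],b[...,2]; f=lambda k:(k.sum(),np.percentile(x[k],[2,50,98]).round(1),np.percentile(y[k],[2,50,98]).round(1),np.percentile(z[k],[2,98]).round(1)) if k.sum()>3 else k.sum()
    w=(abs(x)<80)&(abs(y-22)<26)
    for nm,lo,hi in(("toggle",6,18),("collar",26,36),("shank",40,72),("handle",78,90)): print(n,nm,f(w&(z>lo)&(z<hi)))
    im=c["image"]
    if n=="scene": save(n+"4.png",cv2.resize(im[190:270,290:390],None,fx=7,fy=7,interpolation=cv2.INTER_CUBIC))
E
```

```text
tcp board mm [-0.47731073 22.46695472 88.05364261] [-0.50305712 -0.58942803 -1.0808189 ]
tilt err [ 0.20196812 -0.04454003 -0.00363962]
scene toggle (np.int64(43), array([-18.7,  -8.7,  23.1]), array([15.1, 17.6, 23.7]), array([ 8.3, 17.4]))
scene collar (np.int64(170), array([-61.9,  -3.3,  65.4]), array([-2.8, 10.7, 33.7]), array([26.6, 35.9]))
scene shank (np.int64(88), array([-6.3,  0.4, 10.3]), array([11.9, 14.8, 20.8]), array([40.6, 71. ]))
scene handle (np.int64(308), array([-57.4,  -3.7,  61.7]), array([13.2, 17.6, 26.9]), array([79. , 89.8]))
top toggle (np.int64(8), array([15.5, 68.1, 78.6]), array([-3.2, 18. , 35. ]), array([ 6.1, 17.7]))
top collar (np.int64(87), array([-9.7, 14.3, 67.7]), array([-2.5,  8. , 40.5]), array([27.4, 36. ]))
top shank (np.int64(14), array([-2. ,  5.6, 15.2]), array([ 6.8, 15.7, 37.3]), array([40.1, 68.9]))
top handle (np.int64(75), array([13.2, 41.9, 62.3]), array([16.8, 22. , 28.5]), array([82.7, 89.9]))
```

View pics/scene4.png

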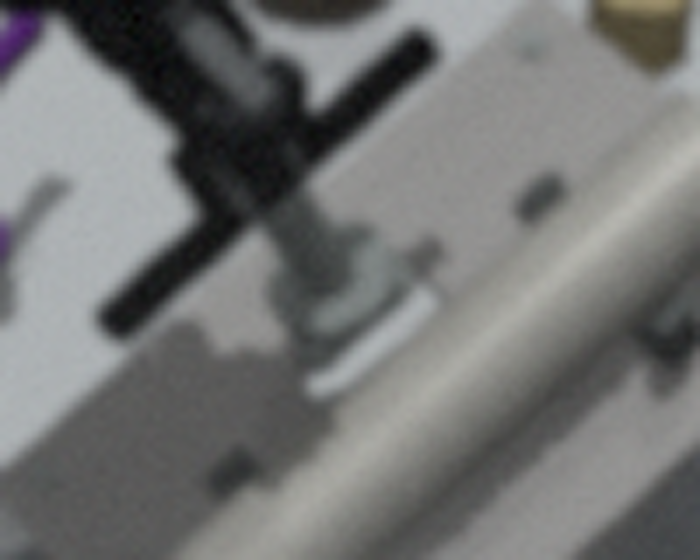

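Toggle and slot agree within about 1 mm in both views. I lower it gently.

>>> {"fn": "play_rows", "kwargs": {"moves": [[0.05,0,0.2,0,0,0,0.6],[0.05,0,0.4,0,0,0,0.6],[0.05,0,0.6,0,0,0,0.6],[0.05,0,0.7,0,0,0,0.6],[0.05,0,0.8,0,0,0,0.6],[0.05,0,0.9,0,0,0,0.6],[0.05,0,1.0,0,0,0,0.6],[0.05,0,1.0,0,0,0,0.6]]}}

```text
time_s: 15.17
tool_pos: [0.5553, -0.0229, 0.158]
tcp_rot: [[0.901, 0.101, 0.422], [0.11, -0.994, 0.003], [0.42, 0.044, -0.907]]
force: [0.1, -0.3, -1.6]
width: 0.123
```

```bash
cat > st.py <<'E'
from h import *
s=observe(); t=(s["tool_pos"]-C)@R*1000; print("tcp board mm",t,"F",s["force"]@R,"M",s["moment"]@R,s["width"]*85.4)
E
python3 st.py
```

```text
tcp board mm [ 0.19595579 22.39352833 78.32172623] F [-0.59614202 -0.25171037 -1.55590188] M [ 0.05478112  0.31168643 -0.00408219] 10.483406701995921
```

It is inside the slot with no contact force.

>>> {"fn": "play_rows", "kwargs": {"moves": [[0,0,0.2,0,0,0,0.6],[0,0,0.4,0,0,0,0.6],[0,0,0.6,0,0,0,0.6],[0,0,0.8,0,0,0,0.6],[0,0,1.0,0,0,0,0.6],[0,0,1.2,0,0,0,0.6],[0,0,1.4,0,0,0,0.6],[0,0,1.5,0,0,0,0.6]]}}

```text
time_s: 15.83
tool_pos: [0.5617, -0.0229, 0.1443]
tcp_rot: [[0.901, 0.101, 0.422], [0.11, -0.994, 0.003], [0.42, 0.043, -0.907]]
force: [-0.9, -0.4, -1.9]
width: 0.124
```

```bash
python3 st.py
```

```text
tcp board mm [ 0.14450141 22.44299331 63.19620476] F [-1.62203828 -0.19047338 -1.34284162] M [ 0.02836519  0.30722495 -0.02722656] 10.587784057019652
```

>>> {"fn": "play_rows", "kwargs": {"moves": [[0,0,0.05,0,0,0,0.6],[0,0,0.1,0,0,0,0.6],[0,0,0.15,0,0,0,0.6],[0,0,0.2,0,0,0,0.6],[0,0,0.25,0,0,0,0.6],[0,0,0.3,0,0,0,0.6],[0,0,0.3,0,0,0,0.6],[0,0,0.3,0,0,0,0.6]]}}

```text
time_s: 16.5
tool_pos: [0.5631, -0.0231, 0.1425]
tcp_rot: [[0.901, 0.101, 0.423], [0.11, -0.994, 0.003], [0.42, 0.044, -0.906]]
force: [-5.2, -1.2, 4.2]
width: 0.132
```

```bash
python3 st.py
```

```text
tcp board mm [ 0.59877647 22.21148407 60.99848127] F [-3.01864349 -0.86284715  6.02891759] M [0.05266235 0.82139231 0.03585626] 11.250769242213455
```

The collar touches at about 7 N. I ease off slightly and turn.

>>> {"fn": "play_rows", "kwargs": {"moves": [[0,0,-0.08,0,0,-3,0.6],[0,0,-0.08,0,0,-9,0.6],[0,0,-0.08,0,0,-15,0.6],[0,0,-0.08,0,0,-21,0.6],[0,0,-0.08,0,0,-27,0.6],[0,0,-0.08,0,0,-33,0.6],[0,0,-0.08,0,0,-39,0.6],[0,0,-0.08,0,0,-45,0.6]]}}

```text
time_s: 17.17
tool_pos: [0.5627, -0.0229, 0.1427]
tcp_rot: [[0.562, 0.711, 0.422], [0.784, -0.621, 0.003], [0.265, 0.329, -0.906]]
force: [-0.4, 0.5, -1.9]
width: 0.129
```

```bash
python3 st.py
```

```text
tcp board mm [ 0.35626281 22.3798198  61.31473427] F [-1.10768793  0.57907775 -1.56768898] M [0.05289824 0.33276765 0.01379287] 11.052608058602935
```

Turning freely. On to the rest of the quarter turn.

>>> {"fn": "play_rows", "kwargs": {"moves": [[0,0,0,0,0,-6,0.6],[0,0,0,0,0,-12,0.6],[0,0,0,0,0,-18,0.6],[0,0,0,0,0,-24,0.6],[0,0,0,0,0,-30,0.6],[0,0,0,0,0,-36,0.6],[0,0,0,0,0,-42,0.6],[0,0,0,0,0,-47,0.6]]}}

```text
time_s: 17.83
tool_pos: [0.5627, -0.0229, 0.1427]
tcp_rot: [[-0.137, 0.896, 0.423], [0.989, 0.15, 0.003], [-0.061, 0.418, -0.906]]
force: [-0.4, 0.1, -0.3]
width: 0.125
```

```bash
python3 st.py; python3 - <<'E'
from h import *
s=observe(); T=tool(R,1); T=np.c_[R[:,1]*0,R[:,0],-R[:,2]]; T[:,0]=np.cross(T[:,1],T[:,2])
print(Ro.from_matrix(s["tcp_rot"].T@T).as_rotvec(degrees=True))
E
```

```text
tcp board mm [ 0.38864055 22.37136595 61.31996396] F [-0.52309303  0.12064313 -0.10215745] M [-0.01393841  0.32443854  0.01124226] 10.64283296857457
[ 0.01716892 -0.16988948  2.3101216 ]
```

>>> {"fn": "play_rows", "kwargs": {"moves": [[0,0,0.03,0,0,1,0.6],[0,0,0.06,0,0,2,0.6],[0,0,0.08,0,0,2.3,0.6],[0,0,0.08,0,0,2.3,0.6],[0,0,0.08,0,0,2.3,2],[0,0,0.08,0,0,2.3,3.5],[0,0,0.08,0,0,2.3,4],[0,0,0.08,0,0,2.3,4]], "squeeze": 40}}

```text
time_s: 18.5
tool_pos: [0.5633, -0.0229, 0.1421]
tcp_rot: [[-0.095, 0.901, 0.423], [0.995, 0.103, 0.003], [-0.041, 0.421, -0.906]]
force: [-0.5, -0.0, -0.1]
width: 0.467
```

>>> {"fn": "play_rows", "kwargs": {"moves": [[0,0,0,0,0,0,4],[0,0,0,0,0,0,4],[0,0,-0.5,0,0,0,4],[0,0,-1.5,0,0,0,4],[0,0,-3.5,0,0,0,4],[0,0,-6.5,0,0,0,4],[0,0,-9.5,0,0,0,4],[0,0,-12,0,0,0,4]]}}

```text
time_s: 19.17
tool_pos: [0.5117, -0.0232, 0.2526]
tcp_rot: [[-0.096, 0.901, 0.423], [0.994, 0.105, 0.003], [-0.042, 0.421, -0.906]]
force: [1.1, -1.8, 0.3]
width: 0.467
```

>>> {"fn": "play_rows", "kwargs": {"moves": [[0,0,-3,0,0,0,4],[4,0,-5,0,0,0,4],[8,0,-5,0,0,0,4],[12,0,-5,0,0,0,4],[15,0,-5,0,0,0,4],[15,0,-5,0,0,0,4],[15,0,-5,0,0,0,4],[15,0,-5,0,0,0,4]]}}

```text
time_s: 19.83
tool_pos: [0.4766, 0.1258, 0.29]
tcp_rot: [[-0.097, 0.901, 0.422], [0.994, 0.106, 0.003], [-0.042, 0.42, -0.906]]
force: [-0.3, -0.0, 0.3]
width: 0.472
```

```bash
python3 st.py; python3 - <<'E'
from h import *
for n in("scene","top"):
    c=capture(n); im=c["image"]
    b=(cloud(c)-C)@R*1000; x,y,z=b[...,0],b[...,1],b[...,2]; f=lambda k:(k.sum(),np.percentile(x[k],[2,50,98]).round(1),np.percentile(y[k],[2,50,98]).round(1),np.percentile(z[k],[2,98]).round(1)) if k.sum()>3 else k.sum()
    w=(abs(x)<70)&(abs(y-22)<75)
    k=w&(z>52)&(z<100); print(n,"handle+grip",f(k),cv2.minAreaRect(np.c_[x[k],y[k]].astype(np.float32)))
    k=w&(z>74)&(z<100); print(n,"grip",f(k))
    for a,bb in((-60,0),(0,20),(24,44),(50,95)): k2=w&(z>52)&(z<100)&(y>a)&(y<bb); print("   z",a,f(k2))
    k=(abs(y+30)<30)&(z>37)&(z<49)&(abs(x)<125); print(n,"tube",cv2.minAreaRect(np.c_[x[k],y[k]].astype(np.float32)),np.percentile(z[k],97))
    if n=="scene": save("fin.png",cv2.resize(im[150:330,270:430],None,fx=3.3,fy=3.3,interpolation=cv2.INTER_CUBIC))
E
```

```text
tcp board mm [  1.03464308 171.91174872 231.15007883] F [-0.1511377  -0.00370913  0.42794049] M [-0.00173395  0.20468341  0.02249997] 40.281466077974244
scene handle+grip (np.int64(366), array([-9.1, -4.3,  3.2]), array([-38.9,   4. ,  78. ]), array([54.5, 91.5])) ((-3.0808587074279785, 20.41616439819336), (12.872199058532715, 124.28472900390625), 1.3775982856750488)
scene grip (np.int64(137), array([-9. , -3.9,  2.6]), array([-0.7, 14.9, 37.9]), array([75.6, 92. ]))
   z -60 (np.int64(128), array([-8.1, -2.6,  3.5]), array([-40.3, -20.6,  -0.3]), array([54.3, 84.2]))
   z 0 (np.int64(118), array([-8.9, -4.7,  2.7]), array([ 0.1,  4.6, 19.7]), array([55.1, 91.5]))
   z 24 (np.int64(50), array([-9.2, -5.7,  2.1]), array([24.3, 31.5, 39.4]), array([62.2, 92.2]))
   z 50 (np.int64(53), array([-9.1, -5.8,  1.6]), array([52.5, 69.8, 81. ]), array([57.1, 66.5]))
scene tube ((9.271614074707031, -32.872703552246094), (199.6943817138672, 34.52360534667969), 0.034830715507268906) 46.199397634737736
top handle+grip (np.int64(595), array([-10.1,  -1.6,   1.8]), array([-35.4,  22.5,  80.8]), array([54.3, 93.1])) ((-3.558259963989258, 23.165271759033203), (15.814071655273438, 123.08650207519531), 0.21894241869449615)
top grip (np.int64(200), array([-10.1,  -1.7,   1.4]), array([ 2.4, 22.4, 41.6]), array([75.7, 93.9]))
   z -60 (np.int64(146), array([-10. ,  -2.8,   1.8]), array([-37.7, -19.2,  -0.9]), array([52.5, 63.7]))
   z 0 (np.int64(135), array([-9.9, -0.1,  1.8]), array([ 0.9, 10.5, 19.5]), array([54.6, 93.8]))
   z 24 (np.int64(133), array([-9.5, -0.2,  2.1]), array([24.5, 33.1, 43.5]), array([53.8, 93.7]))
   z 50 (np.int64(130), array([-11.3,  -3.9,   0.7]), array([50.9, 66.9, 83.3]), array([57.4, 67.7]))
top tube ((7.3418731689453125, -30.05108070373535), (36.612548828125, 199.99664306640625), 89.2599868774414) 47.48476561174143
```

View pics/fin.png

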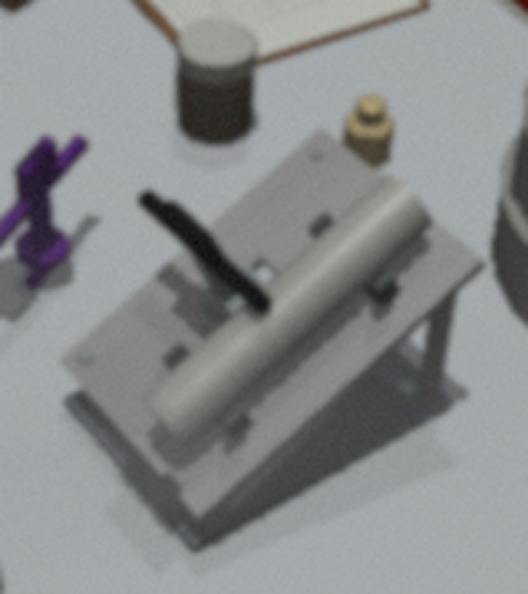

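The final view shows the tube seated and the key's handle lying across it, from crop (150,200) to (260,300). The key is square: the handle and the taller grip span the same x range, about -10 to +2 mm. It has slid about 4 mm downhill, inside the 22 mm limit. The robot is clear, so I hand in.

```bash
python3 -c "
from bench import close_job
print(close_job())"
```

```text
the job is handed in; nothing more can be done
None
```

I laid the tube in both saddles and released it. I then put the T-key through the slot until the collar touched, turned it about a quarter turn, and released it. The job was handed in at about 20 s of the 58 s allowed; it reports no verdict.

My last checks, measured in the board's axes:

| Item | Measured | Limit |
|---|---|---|
| Tube, along the seat | about 6 to 8 mm uphill | 14 mm down to 30 mm uphill |
| Tube, sideways | within about 1 mm in the top view; about 3 mm right in the scene view | 6 mm |
| Tube, height | top at 46 to 47.5 mm (47 expected) | -4/+5 mm |
| Key, along the slot | about 4 to 5 mm downhill, it slid a little at release | 22 mm |
| Key, across the slot | within about 2 mm | 9 mm |
| Key, turn from the slot | about 89–90° | at least 69° |
| Key, squareness | about 1–2° off | 8° |
| Key, top of the grip | 92–94 mm against 90.5 expected | grip point 71–83 mm |

- **Disagreements:** the two cameras differed by 2–3 mm throughout, within or near their stated calibration. The grip top reads 1.5–3.5 mm high, about as high as the same reading of the key in its stand, so I put it down to depth noise. I did not check the toggle under the board by eye.
- **Robot:** it was clear of everything at hand-in, and no reading I took came near the force limits. The purple look-alike was left alone.

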